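# Tip the front row of beads into the cup

## Robot

A 6-joint arm with a two-finger parallel gripper is mounted at the origin on the work surface. World frame = base frame: x ahead of the robot, y to its left, z up, the work surface at z = 0. Lengths are in m, angles in degrees, forces in N, time in s.
With the tool pointing down it reaches from about 0.375 to 0.9 m from the base axis. Payload 3.1 kg.
Tool frame: the origin (TCP) lies on the centre line of the jaws, within the pads' length; the fingertips stand 25 mm ahead of it and the grasp point (between the pads) lies 6 mm ahead of it; z points along the fingers, y is the line along which they close (so a half turn about z gives the same grasp; the last joint's range is limited). The gripper opens to 85 mm and grips with 20 to 120 N. Pads are 22 mm wide; open, the fingers measure 114 mm over their backs; the gripper's body (76 mm by 85 mm) begins 54 mm behind the grasp point. The pads swing forward as they close: fully open they stand 13 mm farther back than shut.
Start: joints at [62.825, 30.224, 82.088, -0, 67.689, -10.227], TCP at [0.182, 0.598, 0.256] pointing down, gripper open.
Joint ranges: [-176.69, 176.69], [-43.24, 126.21], [12.49, 139.97], [-82, 262], [0, 151.66], [-163.58, 163.58]. Speed limits (degrees/s): [159.86, 159.86, 180, 180, 180, 180].

## Interface

Orientations are given as a 3x3 rotation matrix whose columns are the frame's x, y, z axes.
In Python, from workcell import r, viewer gives the robot as it stands. The module is installed in compiled form; this text tells all that it offers.
- The arm moves only by the tool carry_out, never from a script. Its arguments are lists of equal length, an entry for each row: "xyz": the shift along the tool's x, y, z in m, a list of three; "rot": the turn, a rotation vector about the tool's x, y, z in rad, a list of three; "hand": the finger opening in m, from 0 to 0.0854. A call has 1 to 8 rows; each row shifts and turns the commanded pose from where the row before left it, along the tool's axes as they then stand; what a row does not reach is not made up. A row lasts 1/8 s, in which the tool goes at most 62.5 mm and 10.7 degrees, less where a joint would pass 70% of its speed; a pose out of reach is approached as far as the arm can. A call with a gripper value outside its range is refused whole. The fingers move at their own pace and stop on an object; the grip force is fixed at half the most. Time passes only in rows, so rows that do not move let the fingers close. It gives the time, the measured TCP pose, the force, the opening and the grip force at its end, in the units of the state.
- r.state(): the state, without advancing time (a new reading comes with each control period).
- viewer.capture(name): name is "side" or "top"; returns the picture (480x640x3 uint8, blue, green, red); there is no depth.
- viewer.get_calibration(name): a dict with "fx", "fy", "cx", "cy" (pixels), "extrinsics" (4x4, takes a point from camera to world coordinates). Camera axes: x right, y up, looking along -z (the intrinsics and any distortion apply to the point x, -y, -z); pixel columns grow to the right and rows downward; lengths in m; the calibration is good to about 2 mm. A picture is of the moment at which its call begins. get_calibration takes no time and is no camera call.
- r.close_job(): hands the job in; it is judged then, once.
The state is a dict: "t": time; "joint_pos": joint angles; "qvel": joint speeds; "effort": joint torques, N m; "eef_pos": TCP position; "eef_rot": TCP orientation; "contact_force": force on the tool from outside, world axes, zero at the start; "wrist_torque": the same for the moment, N m; "width": finger opening in m; "grasp_force": force on a finger pad.
Only numpy, scipy, OpenCV 4.12 (cv2) and the standard library are available. Lean on these libraries where they do the work, as an engineer would, in place of code of your own. Each camera call takes 0.05 s, during which the arm holds its last target. There are 200 camera calls.

## Task

Stand the low oblong steel cup on the bench under the open front edge of the little wooden tilting tray, its length pointing straight out from the tray. Then take the tray's wire handle and tip the tray forward just far enough that the front row of brass beads rolls off into the cup while the back row stays behind its raised lip; do not touch the beads. Lower the tray back onto its stand and let go.

Things in the scene. Friction and masses are not known exactly. Their poses are not given: they have to be found in the camera images.
- cup_center (a point): Centre (16 mm above the bench) of the catch cup: low oblong open steel box, x 90 mm long, y 66 wide, z up, 32 high, walls 3, about 0.16 kg. Not the tall round tumbler nor the solid block. Grip it across its width. Either end may face the tray; best with its length along the tray's x, in line with it, its centre 30 mm out from the front edge: lower it 40 mm farther out, then slide it in under the edge.
- tray_handle (a point): Middle of the tray's handle bar: round, 10 mm thick, 58 free between uprights, 100 above the bench at rest, 40 free below. Turns with the tray: x to the tray's rear, y along bar and hinge, z up at rest. In this frame (mm): hinge axis x -75, z -55; open front edge x -85, z -49; tray walls at most 65 above the bench. Tip: bar up and forward on a 93 mm arc about the hinge; it falls back by weight.
- front_row: Centre of the front row: three brass barrel beads on a pin, one rigid roller 30 mm long (y), 14 thick, 35 g, across the tray between its open front edge and the raised lip. The floor slopes 5 degrees back at rest: the row rolls off when the tray is tipped over about 10 degrees (25 to 40 is sure) and drops 5 to 45 mm in front of the edge. The bar may turn between closed fingers.
- back_row: Centre of the back row: a roller like the front row, between the raised lip (3.5 mm high) and the tray's rear wall, nearer the handle. It may roll 9 mm in its channel; it climbs over the lip if the tray is tipped beyond about 50 degrees or jerked. The stand (fixed, 78 mm wide) has its foot from x -45 to +25 mm in the handle's frame; in front of it the cup fits under edge and hinge.
There are look-alikes about, which are no part of the job. Leave any black, orange or purple look-alike of the part that bears cup_center alone.

How it is judged (in metres and radians):
On the way, in this order (a step that is already met when the one before it is completed fails the run):
1. the cup stands on the bench under the tray's open front edge, the tray still down with both rows on it (height (world z) of cup_center below 0.021 m and angle between cup_center's own z axis and vertical below 0.12 rad and x of cup_center in the frame of tray_handle between -0.145 and -0.055 m and y of cup_center in the frame of tray_handle between -0.03 and 0.03 m and x of front_row in the frame of tray_handle between -0.085 and -0.04 m and z of front_row in the frame of tray_handle above -0.06 m and x of back_row in the frame of tray_handle between -0.045 and -0.01 m and y of back_row in the frame of tray_handle between -0.015 and 0.015 m and z of back_row in the frame of tray_handle below -0.03 m and angle between tray_handle's own z axis and vertical below 0.08 rad), for 0.2 s.
2. the tray is tipped forward by more than 7 degrees while the cup stands upright (angle between tray_handle's own z axis and vertical above 0.13 rad and height (world z) of cup_center below 0.021 m and angle between cup_center's own z axis and vertical below 0.12 rad), for 0.05 s.
3. the front row has dropped into the cup (x of front_row in the frame of cup_center between -0.043 and 0.043 m and y of front_row in the frame of cup_center between -0.031 and 0.031 m and z of front_row in the frame of cup_center between -0.016 and 0.012 m and height (world z) of cup_center below 0.021 m and angle between cup_center's own z axis and vertical below 0.12 rad), for 0.2 s.
At the end, for the whole second after the job is handed in: The front row lies at rest inside the cup, the cup stands upright (within 7 degrees) on the bench, the back row is still at rest in its channel behind the lip, and the tray is back down on its stand (within 4.5 degrees) (all of step 3 and x of back_row in the frame of tray_handle between -0.045 and -0.01 m and y of back_row in the frame of tray_handle between -0.015 and 0.015 m and z of back_row in the frame of tray_handle below -0.03 m and angle between tray_handle's own z axis and vertical below 0.08 rad and linear speed of each of front_row, back_row below 0.02 m/s); the robot touches nothing.
It fails at once if the robot touches the beads (contact force between any of the fingers, the arm and front_row above 0.3 N or contact force between any of the fingers, the arm and back_row above 0.3 N).
It fails at once if the back row leaves its channel in the tray (not (x of back_row in the frame of tray_handle between -0.045 and -0.01 m and y of back_row in the frame of tray_handle between -0.015 and 0.015 m and z of back_row in the frame of tray_handle below -0.03 m)).
It also fails if it takes over 64 s, if anything falls off the work surface, if the arm or the gripper's body presses on something with over 40 N, if the wrist force passes 120 N, or if a joint passes its speed limit or range.

## Working session

There is one attempt and no reset: what is moved stays moved. The work goes in short steps, Python scripts to look and compute and a tool call to move; the robot and the scene stay as the last step left them, time stands still between calls to the robot, and variables do not carry over. Pictures are saved under pics/ and viewed, at most 10 in all, crops included, and the job is handed in when it is done.

Besides the shell and the picture viewer there is one more tool, called after ">>>" as name(argument=value, ...) on one line, values as JSON. carry_out: Moves the arm, as the interface text tells. Its arguments: {"type":"object","properties":{"xyz":{"type":"array","items":{"type":"array","items":{"type":"number"}}},"rot":{"type":"array","items":{"type":"array","items":{"type":"number"}}},"hand":{"type":"array","items":{"type":"number"}}},"required":["xyz","rot","hand"]}

```bash
mkdir -p pics
python3 - <<'E'
from workcell import r, viewer
import cv2,numpy as np
for n in("side","top"):
    cv2.imwrite(f"pics/{n}0.png",viewer.capture(n)); c=viewer.get_calibration(n); print(n,{k:(np.round(v,4).tolist()) for k,v in c.items()})
s=r.state();print(s)
E
```

```text
side {'fx': 608.9719, 'fy': 608.9719, 'cx': 315.7737, 'cy': 234.5828, 'extrinsics': [[0.9939, 0.074, -0.0817, 0.3753], [-0.1102, 0.6937, -0.7118, -0.7751], [0.004, 0.7164, 0.6976, 0.7954], [0.0, 0.0, 0.0, 1.0]]}
top {'fx': 478.3704, 'fy': 478.3704, 'cx': 317.1462, 'cy': 241.3042, 'extrinsics': [[-0.0302, 0.9972, -0.0682, 0.3957], [-0.9993, -0.0316, -0.0187, -0.0703], [-0.0208, 0.0676, 0.9975, 0.8364], [0.0, 0.0, 0.0, 1.0]]}
{'t': 0.1, 'joint_pos': array([ 6.28269269e+01,  3.02731329e+01,  8.21518341e+01,  2.24140695e-03,
        6.76890848e+01, -1.02267442e+01]), 'qvel': array([ 0.00956154, -0.11170357, -0.27037181, -0.03493087,  0.03303189,
       -0.00142688]), 'effort': array([ 3.06574548e-04, -4.43304777e+01, -1.78586519e+01, -2.25912863e-04,
        3.87076550e-03, -3.24470682e-05]), 'eef_pos': array([0.18184314, 0.59731806, 0.25542137]), 'eef_rot': array([[-9.56573689e-01,  2.91489093e-01, -9.41253402e-04],
       [ 2.91490353e-01,  9.56572159e-01, -1.75435137e-03],
       [ 3.89002509e-04, -1.95253265e-03, -9.99998018e-01]]), 'contact_force': array([-0.09297816,  0.39114677,  0.2365998 ]), 'wrist_torque': array([-0.03672993, -0.04009166,  0.0134263 ]), 'grasp_force': 0.0, 'width': 0.08544843599957383}
```

View pics/side0.png

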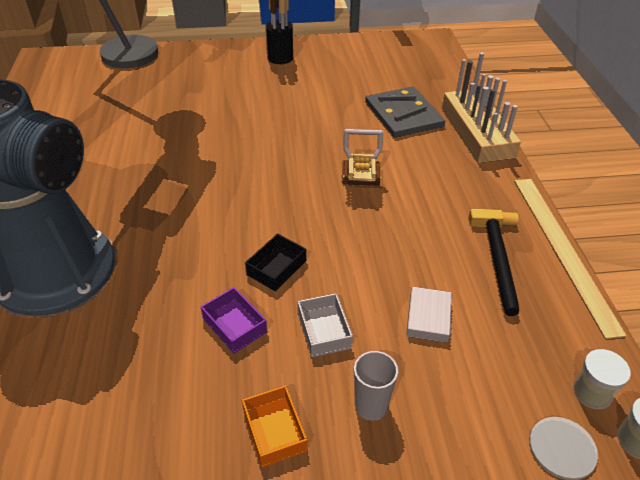

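View pics/top0.png

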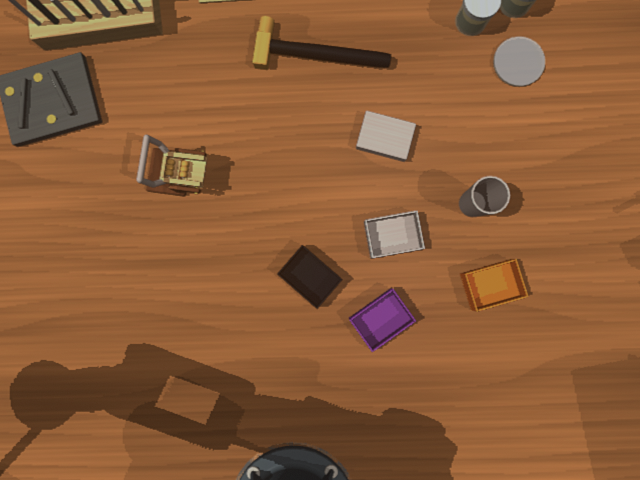

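Candidates for the cup: steel open box, side (325,325) / top (395,235). Look-alikes: solid pale block, side (430,314) / top (387,135). Tumbler, side (375,385) / top (488,195). Black, purple and orange boxes, side (276,262), (235,320) and (275,425). I choose the steel open box. The tray is at side (362,165) / top (175,170), with its front facing -y and the handle to the rear. A close crop of both follows.

```bash
cat > h.py <<'E'
import numpy as np,cv2
from workcell import r,viewer
def ray(n,uv):
    c=viewer.get_calibration(n);E=np.array(c["extrinsics"])
    d=E[:3,:3]@np.array([(uv[0]-c["cx"])/c["fx"],-(uv[1]-c["cy"])/c["fy"],-1]);return E[:3,3],d/np.linalg.norm(d)
def onz(n,uv,z):
    o,d=ray(n,uv);return o+d*(z-o[2])/d[2]
def tri(us,ut):
    (a,d),(b,e)=ray("side",us),ray("top",ut)
    t=np.linalg.lstsq(np.c_[d,-e],b-a,rcond=None)[0];p,q=a+d*t[0],b+e*t[1];return (p+q)/2,np.linalg.norm(p-q)
E
python3 - <<'E'
from h import *
S=cv2.imread("pics/side0.png");T=cv2.imread("pics/top0.png")
cr=lambda I,x,y:cv2.resize(I[y:y+75,x:x+100],(400,300),interpolation=cv2.INTER_CUBIC)
cv2.imwrite("pics/c1.png",np.vstack([np.hstack([cr(S,275,285),cr(T,345,197)]),np.hstack([cr(S,312,120),cr(T,125,130)])]))
for n,I,box in(("side",S,(290,285,362,365)),("top",T,(355,200,432,268))):
    x0,y0,x1,y1=box;h=cv2.cvtColor(I,cv2.COLOR_BGR2HSV)[y0:y1,x0:x1]
    m=((h[...,1]<70)&(h[...,2]>60)).astype(np.uint8)
    c=max(cv2.findContours(m,0,1)[0],key=cv2.contourArea)+[x0,y0]
    q=cv2.approxPolyDP(c,4,True)[:,0];print(n,q.tolist(),cv2.minAreaRect(c))
E
```

```text
side [[336, 294], [298, 301], [311, 356], [351, 347], [352, 335]] ((324.97918701171875, 324.15911865234375), (60.22357940673828, 45.34699630737305), 73.0091781616211)
top [[417, 211], [365, 220], [371, 257], [424, 248]] ((393.959228515625, 233.97161865234375), (39.16615676879883, 54.916996002197266), 79.87532806396484)
```

View pics/c1.png

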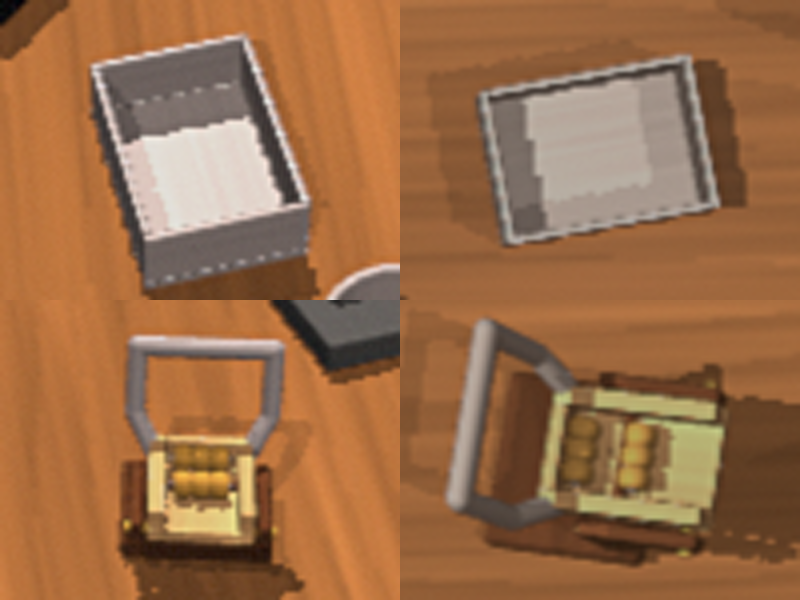

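The crop shows the steel box is open and hollow, so it is the cup. Its rim corners are readable in both views, and so are the bar ends: side (345,131)/(382,131), top (139.5,180)/(146.5,136). The gold rows are in the tray, with the front row towards -y.

Run:
```python
from h import *
np.set_printoptions(precision=4,suppress=True)
P=[((298.3,301.5),(372,257.5)),((335.8,294.5),(365.2,220.3)),((352,337),(417.5,211.7)),((312,345),(424.3,248.8))]
C=[]
for a,b in P:
    p,g=tri(a,b);C.append(p);print("rim",p,round(g,4))
C=np.array(C);print("cup",C.mean(0),"L",np.linalg.norm(C[1]-C[2]),np.linalg.norm(C[0]-C[3]),"W",np.linalg.norm(C[0]-C[1]),np.linalg.norm(C[2]-C[3]))
d=(C[0]+C[1]-C[2]-C[3]);print("cup long yaw",np.degrees(np.arctan2(d[1],d[0])))
z=[onz("top",b,.032) for a,b in P];print("z32 top",np.mean(z,0),"side",np.mean([onz("side",a,.032) for a,b in P],0))
H=[]
for a,b in [((345.3,131.3),(139.5,179.5)),((381.5,131.8),(146.5,136.3))]:
    p,g=tri(a,b);H.append(p);print("bar",p,round(g,4))
d=H[1]-H[0];print("len",np.linalg.norm(d),"mid",(H[0]+H[1])/2,"bar yaw",np.degrees(np.arctan2(d[1],d[0])))
x=np.array([-d[1],d[0]])/np.hypot(d[0],d[1]);m=(H[0]+H[1])[:2]/2
print("rear dir",x,"front edge pred",m-.085*x,"cup target",m-.115*x)
# check front edge, height 51
for uv in((205,156),(202,191)):print("edge top",onz("top",uv,.055))
print("yaw from edge",[onz("side",uv,.053) for uv in((353,183),(376,183))])
```

```text
rim [ 0.4201 -0.1465  0.0311] 0.001
rim [ 0.4829 -0.1375  0.0301] 0.0018
rim [ 0.4952 -0.2258  0.032 ] 0.0002
rim [ 0.4325 -0.2343  0.0325] 0.0001
cup [ 0.4577 -0.186   0.0314] L 0.08921505081598519 0.08869658991251106 W 0.06346688612742321 0.06330925708622552
cup long yaw 97.96987186239573
z32 top [ 0.458 -0.186  0.032] side [ 0.4572 -0.1865  0.032 ]
bar [0.5494 0.2186 0.1013] 0.0047
bar [0.6184 0.2065 0.1033] 0.0023
len 0.0701701325049316 mid [0.5839 0.2125 0.1023] bar yaw -9.996985175553831
rear dir [0.1736 0.9848] front edge pred [0.5691 0.1288] cup target [0.5639 0.0993]
edge top [0.5974 0.1268 0.055 ]
edge top [0.5387 0.1326 0.055 ]
yaw from edge [array([0.5487, 0.1154, 0.053 ]), array([0.5925, 0.1108, 0.053 ])]
```

```bash
cat >> h.py <<'E'
from scipy.spatial.transform import Rotation as Ro
def down(yaw,pitch=0):
    """tool pointing down, closing line y at world yaw (deg)"""
    a=np.radians(yaw);y=np.array([np.cos(a),np.sin(a),0]);z=np.array([0,0,-1.]);return np.c_[np.cross(y,z),y,z]
def plan(wps,p=None,R=None):
    """wps: (xyz, R, rows); prints rows in tool axes"""
    s=r.state();p=s["eef_pos"] if p is None else np.array(p);R=s["eef_rot"] if R is None else R
    X=[];W=[]
    for q,Q,n in wps:
        p0,R0=p,R;rv=Ro.from_matrix(R0.T@Q).as_rotvec()
        for i in range(1,n+1):
            pn=p0+(np.array(q)-p0)*i/n;Rn=R0@Ro.from_rotvec(rv*i/n).as_matrix()
            dx=np.round(R.T@(pn-p),4);w=np.round(Ro.from_matrix(R.T@Rn).as_rotvec(),4)
            X.append(dx.tolist());W.append(w.tolist());p=p+R@dx;R=R@Ro.from_rotvec(w).as_matrix()
    for i in range(0,len(X),8):print("xyz",X[i:i+8],"\nrot",W[i:i+8],"max",np.linalg.norm(X[i:i+8],axis=1).max(),np.linalg.norm(W[i:i+8],axis=1).max())
    print("end",p.round(4))
E
python3 - <<'E'
from h import *
plan([((.45,.2,.25),down(35),9),((.459,-.194,.15),down(8),7)])
plan([((.459,-.194,.028),down(8),4)],(.459,-.194,.15),down(8))
E
```

```text
xyz [[-0.0414, -0.0335, 0.0007], [-0.0437, -0.0304, 0.0006], [-0.0459, -0.0271, 0.0006], [-0.0477, -0.0237, 0.0007], [-0.0493, -0.02, 0.0006], [-0.0507, -0.0164, 0.0006], [-0.0518, -0.0126, 0.0006], [-0.0525, -0.0087, 0.0006]] 
rot [[-0.0002, 0.0, 0.0738], [-0.0002, 0.0001, 0.0738], [-0.0003, -0.0, 0.0738], [-0.0002, 0.0, 0.0738], [-0.0002, 0.0001, 0.0738], [-0.0002, -0.0, 0.0738], [-0.0003, 0.0, 0.0738], [-0.0002, 0.0, 0.0738]] max 0.0533137880852599 0.0738006097535786
xyz [[-0.053, -0.0049, 0.0006], [-0.0468, -0.0312, 0.0143], [-0.0489, -0.028, 0.0143], [-0.0506, -0.0247, 0.0143], [-0.0522, -0.0212, 0.0143], [-0.0534, -0.0176, 0.0142], [-0.0546, -0.014, 0.0143], [-0.0553, -0.0103, 0.0143]] 
rot [[-0.0002, 0.0001, 0.0737], [-0.0, -0.0, 0.0673], [-0.0, -0.0, 0.0674], [-0.0, -0.0, 0.0673], [-0.0, -0.0, 0.0673], [-0.0, -0.0, 0.0673], [-0.0, -0.0, 0.0674], [-0.0, -0.0, 0.0673]] max 0.05815195611499239 0.07370033921224516
end [ 0.459 -0.194  0.15 ]
xyz [[0.0, 0.0, 0.0305], [0.0, 0.0, 0.0305], [0.0, 0.0, 0.0305], [0.0, 0.0, 0.0305]] 
rot [[0.0, 0.0, 0.0], [0.0, 0.0, 0.0], [0.0, 0.0, 0.0], [0.0, 0.0, 0.0]] max 0.0305 0.0
end [ 0.459 -0.194  0.028]
```

>>> carry_out(xyz=[[-0.041,-0.034,0.001],[-0.044,-0.03,0.001],[-0.046,-0.027,0.001],[-0.048,-0.024,0.001],[-0.049,-0.02,0.001],[-0.051,-0.016,0.001],[-0.052,-0.013,0.001],[-0.053,-0.009,0.001]], rot=[[0,0,0.074],[0,0,0.074],[0,0,0.074],[0,0,0.074],[0,0,0.074],[0,0,0.074],[0,0,0.074],[0,0,0.074]], hand=[0.085,0.085,0.085,0.085,0.085,0.085,0.085,0.085])

```text
t: 1.1
eef_pos: [0.4213, 0.2418, 0.2481]
eef_rot: [[-0.629, 0.777, -0.0], [0.777, 0.629, -0.0], [0.0, -0.0, -1.0]]
contact_force: [0.3, -0.1, 0.4]
width: 0.0849
grasp_force: 0.0
```

>>> carry_out(xyz=[[-0.053,-0.005,0.001],[-0.047,-0.031,0.014],[-0.049,-0.028,0.014],[-0.051,-0.025,0.014],[-0.052,-0.021,0.014],[-0.053,-0.018,0.014],[-0.055,-0.014,0.014],[-0.055,-0.01,0.014]], rot=[[0,0,0.074],[0,0,0.067],[0,0,0.067],[0,0,0.067],[0,0,0.067],[0,0,0.067],[0,0,0.067],[0,0,0.067]], hand=[0.085,0.085,0.085,0.085,0.085,0.085,0.085,0.085])

```text
t: 2.1
eef_pos: [0.4589, -0.197, 0.1487]
eef_rot: [[-0.137, 0.991, -0.0], [0.991, 0.137, 0.0], [0.0, -0.0, -1.0]]
contact_force: [1.2, -0.5, -0.2]
width: 0.0852
grasp_force: 0.0
```

Run:
```python
from h import *
print(r.state()["eef_pos"],r.state()["eef_rot"].round(4))
plan([((.459,-.194,.10),down(8),2),((.459,-.194,.03),down(8),4)])
cv2.imwrite("pics/top1.png",viewer.capture("top"))
cv2.imwrite("pics/side1.png",viewer.capture("side"))
```

```text
[ 0.45885079 -0.19696024  0.14867447] [[-1.369e-01  9.906e-01 -1.000e-04]
 [ 9.906e-01  1.369e-01  2.000e-04]
 [ 2.000e-04 -0.000e+00 -1.000e+00]]
xyz [[0.0015, 0.0003, 0.0243], [0.0014, 0.0003, 0.0244], [0.0, -0.0, 0.0175], [0.0, -0.0, 0.0175], [0.0, -0.0, 0.0175], [0.0, -0.0, 0.0175]] 
rot [[-0.0, -0.0001, -0.0011], [-0.0, -0.0001, -0.0012], [-0.0, -0.0, 0.0], [-0.0, -0.0, 0.0], [-0.0, -0.0, 0.0], [-0.0, -0.0, 0.0]] max 0.024441972097193794 0.0012041594578792293
end [ 0.459 -0.194  0.03 ]
```

View pics/side1.png

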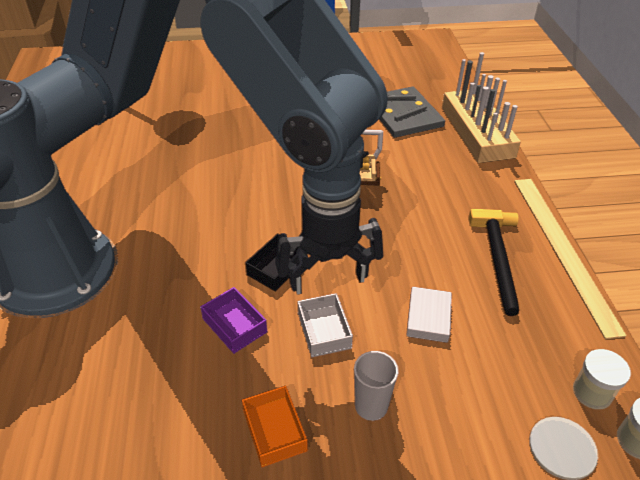

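The open fingers straddle the cup, with their tips at (298,288) and (362,275), still above it. Nothing else is in the way, so I descend.

>>> carry_out(xyz=[[0.0015,0,0.025],[0.0015,0,0.025],[0,0,0.0175],[0,0,0.0175],[0,0,0.0175],[0,0,0.0175],[0,0,0],[0,0,0]], rot=[[0,0,0],[0,0,0],[0,0,0],[0,0,0],[0,0,0],[0,0,0],[0,0,0],[0,0,0]], hand=[0.085,0.085,0.085,0.085,0.085,0.085,0.085,0.055])

```text
t: 3.2
eef_pos: [0.4588, -0.1917, 0.0297]
eef_rot: [[-0.14, 0.99, 0.0], [0.99, 0.14, -0.0], [-0.0, 0.0, -1.0]]
contact_force: [-0.0, 0.5, -0.7]
width: 0.0693
grasp_force: 0.0
```

>>> carry_out(xyz=[[0,0,0],[0,0,0],[0,0,0],[0,0,0]], rot=[[0,0,0],[0,0,0],[0,0,0],[0,0,0]], hand=[0.055,0.055,0.055,0.055])

```text
t: 3.7
eef_pos: [0.4591, -0.1921, 0.0302]
eef_rot: [[-0.14, 0.99, 0.001], [0.99, 0.14, -0.001], [-0.001, 0.001, -1.0]]
contact_force: [0.2, 2.3, 6.7]
width: 0.0651
grasp_force: 68.0
```

Run:
```python
from h import *
np.set_printoptions(precision=4,suppress=True)
s=r.state();print(s["eef_pos"],s["width"],s["grasp_force"],s["contact_force"])
# refine tray: bar line fit in the first pictures (grey, unsaturated)
L={}
for n,(x0,y0,x1,y1) in(("side",(340,124,388,137)),("top",(134,134,152,186))):
    h=cv2.cvtColor(cv2.imread(f"pics/{n}0.png"),cv2.COLOR_BGR2HSV)[y0:y1,x0:x1]
    m=((h[...,1]<75)&(h[...,2]>90)).astype(np.uint8);k,l,st,_=cv2.connectedComponentsWithStats(m)
    m=l==1+st[1:,4].argmax()
    ys,xs=np.nonzero(m);L[n]=((x0+xs.min(),x0+xs.max()),(y0+ys.min(),y0+ys.max()),m.sum())
    vx,vy,cx,cy=cv2.fitLine(np.c_[xs+x0,ys+y0].astype(np.float32),cv2.DIST_HUBER,0,.01,.01).ravel();print(n,L[n],vx,vy,cx,cy)
    L[n]=(np.array([cx,cy]),np.array([vx,vy]))
# bar as intersection of two view planes
N=[]
for n,(c,v) in L.items():
    o,a=ray(n,c);_,b=ray(n,c+20*v);w=np.cross(a,b);N.append(w/np.linalg.norm(w))
d=np.cross(*N);d/=np.linalg.norm(d);d*=np.sign(d[0]);print("bar dir",d,"yaw",np.degrees(np.arctan2(d[1],d[0])))
# yaw also from the row centres and rows of tray edge
for a,b in(((352,166),(0,0)),):pass
for e in(((205.5,156),(202.3,191)),((145.6,141),(140.6,174))):
    p=[onz("top",u,z) for u,z in zip(e,(.055,.055) if e[0][0]>200 else (.1,.1))];q=p[0]-p[1];print("yaw",np.degrees(np.arctan2(q[1],q[0])),p)
```

```text
[ 0.4591 -0.1921  0.0302] 0.06508553832441061 67.96838879585266 [0.1839 2.316  6.7109]
side ((np.int64(344), np.int64(382)), (np.int64(129), np.int64(136)), np.int64(192)) 0.9994717 0.032500096 362.75815 131.55844
top ((np.int64(137), np.int64(148)), (np.int64(135), np.int64(182)), np.int64(259)) 0.16447061 -0.986382 142.44324 158.34232
bar dir [ 0.9849 -0.1731  0.0089] yaw -9.970432517850771
yaw -6.007565702771381 [array([0.5974, 0.126 , 0.055 ]), array([0.5387, 0.1321, 0.055 ])]
yaw -8.905680639107072 [array([0.6131, 0.2092, 0.1   ]), array([0.5607, 0.2175, 0.1   ])]
```

Run:
```python
from h import *
plan([((.459,-.192,.10),down(8),2),((.5564,.0483,.10),down(-9.5),6),((.5564,.0483,.032),down(-9.5),4)])
```

```text
xyz [[0.0, 0.0, -0.0349], [0.0, 0.0, -0.0349], [0.0374, 0.0216, 0.0], [0.0385, 0.0198, 0.0], [0.0394, 0.0177, 0.0], [0.0403, 0.0157, 0.0], [0.041, 0.0137, 0.0], [0.0416, 0.0115, 0.0]] 
rot [[0.0005, 0.0004, 0.0003], [0.0005, 0.0003, 0.0003], [-0.0, 0.0, 0.0509], [-0.0, 0.0, 0.0509], [-0.0, 0.0, 0.0509], [-0.0, 0.0, 0.0509], [-0.0, 0.0, 0.0509], [-0.0, 0.0, 0.0509]] max 0.04329307103913974 0.0509
xyz [[0.0, -0.0, 0.017], [0.0, -0.0, 0.017], [0.0, -0.0, 0.017], [0.0, -0.0, 0.017]] 
rot [[-0.0, 0.0, 0.0], [-0.0, 0.0, 0.0], [-0.0, 0.0, 0.0], [-0.0, 0.0, 0.0]] max 0.017 0.0
end [0.5564 0.0483 0.032 ]
```

>>> carry_out(xyz=[[0,0,-0.035],[0,0,-0.035],[0.037,0.022,0],[0.0385,0.02,0],[0.0395,0.0175,0],[0.04,0.0155,0],[0.041,0.0135,0],[0.0415,0.0115,0]], rot=[[0,0,0],[0,0,0],[0,0,0.051],[0,0,0.051],[0,0,0.051],[0,0,0.051],[0,0,0.051],[0,0,0.051]], hand=[0.055,0.055,0.055,0.055,0.055,0.055,0.055,0.055])

```text
t: 4.7
eef_pos: [0.5563, 0.049, 0.0992]
eef_rot: [[0.167, 0.986, -0.0], [0.986, -0.167, -0.0], [-0.0, -0.0, -1.0]]
contact_force: [0.4, -1.4, -1.7]
width: 0.0649
grasp_force: 67.7
```

>>> carry_out(xyz=[[0,0,0],[0,0,0.017],[0,0,0.017],[0,0,0.017],[0,0,0.01],[0,0,0.006]], rot=[[0,0,0],[0,0,0],[0,0,0],[0,0,0],[0,0,0],[0,0,0]], hand=[0.055,0.055,0.055,0.055,0.055,0.055])

```text
t: 5.45
eef_pos: [0.5557, 0.0473, 0.0312]
eef_rot: [[0.166, 0.986, -0.001], [0.986, -0.166, 0.0], [-0.0, -0.001, -1.0]]
contact_force: [0.3, 0.0, -1.8]
width: 0.0647
grasp_force: 67.7
```

Run:
```python
from h import *
print(r.state()["eef_pos"],r.state()["contact_force"],r.state()["width"])
cv2.imwrite("pics/top2.png",viewer.capture("top"));S=viewer.capture("side")
cr=lambda I,x,y:cv2.resize(I[y:y+150,x:x+100],(400,600),interpolation=cv2.INTER_CUBIC)
cv2.imwrite("pics/c2.png",np.hstack([cr(S,300,110),cr(cv2.rotate(cv2.imread("pics/top2.png"),cv2.ROTATE_90_CLOCKWISE),270,110)]))
plan([((.5639,.0929,.031),down(-9.5),5)])
```

```text
[0.55571114 0.04730046 0.03117922] [ 0.2956307   0.02227819 -1.78526305] 0.06473387416961707
xyz [[0.0092, 0.0001, 0.0001], [0.0092, 0.0001, 0.0001], [0.0093, 0.0001, 0.0002], [0.0092, 0.0001, 0.0001], [0.0092, 0.0001, 0.0001]] 
rot [[-0.0002, 0.0, -0.0001], [-0.0003, 0.0, -0.0001], [-0.0002, 0.0001, -0.0001], [-0.0002, -0.0, -0.0], [-0.0002, -0.0, -0.0001]] max 0.009302687783646185 0.0003162277660168379
end [0.5639 0.0929 0.031 ]
```

View pics/c2.png

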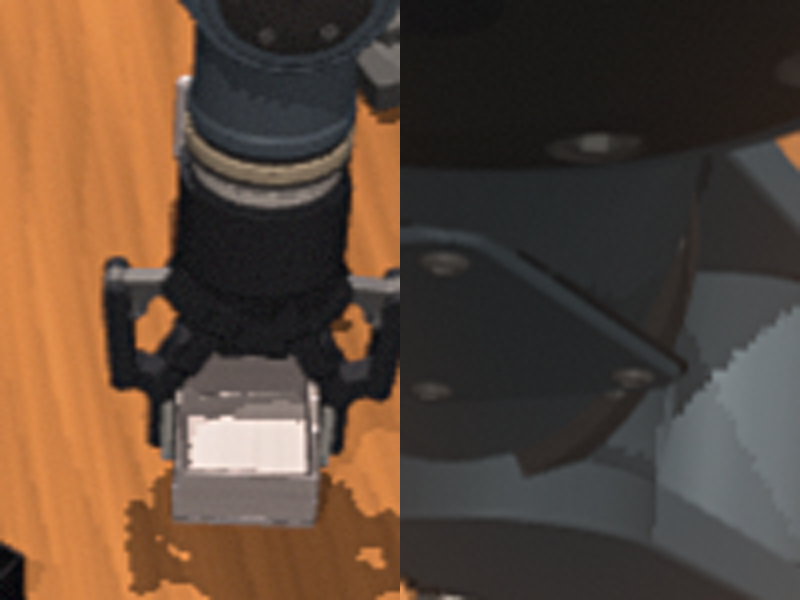

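The side crop shows the cup held squarely, with its front wall facing the camera at about side (361,233). It hovers just above the bench. The top view is blocked by the arm. I slide it in, set it down and let go.

>>> carry_out(xyz=[[0.009,0,0],[0.009,0,0],[0.009,0,0],[0.009,0,0],[0.009,0,0],[0,0,0.002],[0,0,0],[0,0,0]], rot=[[0,0,0],[0,0,0],[0,0,0],[0,0,0],[0,0,0],[0,0,0],[0,0,0],[0,0,0]], hand=[0.055,0.055,0.055,0.055,0.055,0.055,0.055,0.055])

```text
t: 6.55
eef_pos: [0.5635, 0.0918, 0.0303]
eef_rot: [[0.166, 0.986, -0.0], [0.986, -0.166, -0.0], [-0.0, -0.0, -1.0]]
contact_force: [-0.4, -0.3, -1.9]
width: 0.0652
grasp_force: 67.9
```

>>> carry_out(xyz=[[0,0,0],[0,0,0],[0,0,0],[0,0,0],[0,0,-0.02],[0,0,-0.045],[0,0,-0.05],[0,0,-0.05]], rot=[[0,0,0],[0,0,0],[0,0,0],[0,0,0],[0,0,0],[0,0,0],[0,0,0],[0,0,0]], hand=[0.085,0.085,0.085,0.085,0.085,0.085,0.085,0.085])

```text
t: 7.55
eef_pos: [0.5632, 0.092, 0.1967]
eef_rot: [[0.165, 0.986, -0.0], [0.986, -0.165, -0.0], [-0.0, -0.0, -1.0]]
contact_force: [0.8, -0.1, -0.3]
width: 0.085
grasp_force: 0.0
```

Run:
```python
from h import *
print(r.state()["joint_pos"].round(1))
plan([((.584,.2125,.197),down(80.5),12),((.584,.2125,.16),down(80.5),2)])
```

```text
[-1.9 30.4 93.4 -0.  56.2  7.6]
xyz [[0.0102, 0.0001, -0.0], [0.0101, 0.0013, -0.0001], [0.0098, 0.0027, 0.0], [0.0094, 0.004, -0.0], [0.0088, 0.0051, -0.0], [0.0081, 0.0063, -0.0001], [0.0071, 0.0072, 0.0], [0.0062, 0.0081, -0.0]] 
rot [[-0.0, -0.0, -0.1309], [-0.0001, -0.0001, -0.1309], [-0.0, 0.0, -0.131], [-0.0001, -0.0, -0.1309], [0.0, -0.0, -0.1309], [-0.0, -0.0, -0.1309], [-0.0001, -0.0001, -0.1309], [0.0, 0.0, -0.1309]] max 0.010262066068779717 0.131
xyz [[0.005, 0.0089, -0.0], [0.0039, 0.0094, -0.0001], [0.0026, 0.0099, 0.0], [0.0013, 0.0101, -0.0], [-0.0, -0.0, 0.0185], [-0.0, -0.0, 0.0185]] 
rot [[-0.0, -0.0, -0.131], [-0.0001, -0.0, -0.1309], [0.0, -0.0001, -0.1309], [-0.0, 0.0, -0.1309], [-0.0, 0.0, -0.0], [-0.0, 0.0, -0.0]] max 0.0185 0.131
end [0.584  0.2125 0.16  ]
```

>>> carry_out(xyz=[[0.01,0,0],[0.01,0.0015,0],[0.01,0.0025,0],[0.0095,0.004,0],[0.009,0.005,0],[0.008,0.0065,0],[0.007,0.007,0],[0.006,0.008,0]], rot=[[0,0,-0.131],[0,0,-0.131],[0,0,-0.131],[0,0,-0.131],[0,0,-0.131],[0,0,-0.131],[0,0,-0.131],[0,0,-0.131]], hand=[0.085,0.085,0.085,0.085,0.085,0.06,0.05,0.05])

```text
t: 8.55
eef_pos: [0.577, 0.1724, 0.1952]
eef_rot: [[-0.775, 0.632, -0.0], [0.632, 0.775, -0.0], [0.0, -0.0, -1.0]]
contact_force: [0.4, 0.0, -0.5]
width: 0.0498
grasp_force: 0.0
```

>>> carry_out(xyz=[[0.005,0.009,0],[0.004,0.0095,0],[0.0025,0.01,0],[0.0015,0.01,0],[0,0,0.0185],[0,0,0.0185],[0,0,0]], rot=[[0,0,-0.131],[0,0,-0.131],[0,0,-0.131],[0,0,-0.131],[0,0,0],[0,0,0],[0,0,0]], hand=[0.05,0.05,0.05,0.05,0.05,0.05,0.05])

```text
t: 9.43
eef_pos: [0.5827, 0.2123, 0.1568]
eef_rot: [[-0.986, 0.164, -0.004], [0.164, 0.986, -0.001], [0.004, -0.001, -1.0]]
contact_force: [0.1, -0.7, 0.5]
width: 0.0501
grasp_force: 0.0
```

Run:
```python
from h import *
s=r.state();print(s["eef_pos"],s["eef_rot"].round(3))
T=viewer.capture("top");S=viewer.capture("side");cv2.imwrite("pics/t3.png",T);cv2.imwrite("pics/s3.png",S)
cr=lambda I,x,y:cv2.resize(I[y:y+150,x:x+100],(400,600),interpolation=cv2.INTER_CUBIC)
cv2.imwrite("pics/c3.png",np.hstack([cr(S,312,75),cr(T,155,90)]))
plan([((.584,.2125,.106),down(80.5),4)])
```

```text
[0.58266663 0.21233484 0.15679425] [[-0.986  0.164 -0.004]
 [ 0.164  0.986 -0.001]
 [ 0.004 -0.001 -1.   ]]
xyz [[0.0, -0.0, 0.0131], [0.0001, -0.0, 0.0132], [0.0, -0.0001, 0.0131], [0.0, 0.0, 0.0131]] 
rot [[0.0, 0.0, 0.0002], [0.0, 0.0, 0.0003], [0.0, 0.0001, 0.0002], [0.0, -0.0, 0.0003]] max 0.013200378782444086 0.0003
end [0.584  0.2125 0.106 ]
```

View pics/c3.png

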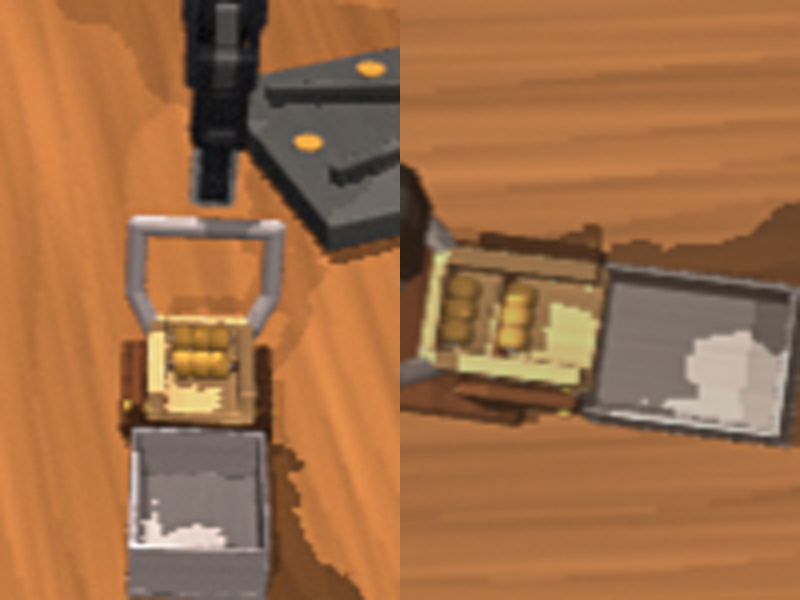

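The view shows the cup in line with the tray and under its edge: side rim (344..379, 182..212), top far corners (254,162) and (251,200). Both rows are on the tray, and the fingers are centred over the bar.

Run:
```python
from h import *
a=onz("top",(254,162),.032);b=onz("top",(250.6,199.5),.032);c=onz("side",(344.5,212),.032);d=onz("side",(379,212),.032)
rd=np.array([.165,.986]);m=np.array([.584,.2125])
for p,q in((a,b),(c,d)):
    f=(p+q)[:2]/2+.045*rd-m;print((p+q)/2,"cup in handle frame x",f@rd,"y",f@[-rd[1],rd[0]],"w",np.linalg.norm(p-q),np.degrees(np.arctan2(*(p-q)[1::-1])))
```

```text
[0.55773489 0.05218449 0.032     ] cup in handle frame x -0.11743088619407074 y -0.0005546642865470431 w 0.06483500693811227 -6.351559874873981
[0.55677305 0.05472712 0.032     ] cup in handle frame x -0.11508255685635933 y 0.0008132476831419317 w 0.06450300073817654 173.92790564231166
```

>>> carry_out(xyz=[[0,0,0.012],[0,0,0.013],[0,0,0.013],[0,0,0.013],[0,0,0],[0,0,0],[0,0,0],[0,0,0]], rot=[[0,0,0],[0,0,0],[0,0,0],[0,0,0],[0,0,0],[0,0,0],[0,0,0],[0,0,0]], hand=[0.05,0.05,0.05,0.05,0.05,0.035,0.025,0.02])

```text
t: 10.52
eef_pos: [0.5844, 0.2126, 0.1079]
eef_rot: [[-0.986, 0.164, 0.001], [0.164, 0.986, 0.0], [-0.001, 0.0, -1.0]]
contact_force: [0.2, 0.3, -0.8]
width: 0.02
grasp_force: 0.0
```

>>> carry_out(xyz=[[0,0,0.003],[0,0,0],[0,0,0],[0,0,0],[0,0,0]], rot=[[0,0,0],[0,0,0],[0,0,0],[0,0,0],[0,0,0]], hand=[0.018,0.015,0.012,0.006,0.004])

```text
t: 11.15
eef_pos: [0.5844, 0.2146, 0.105]
eef_rot: [[-0.986, 0.165, 0.002], [0.165, 0.986, 0.003], [-0.001, 0.004, -1.0]]
contact_force: [-0.5, 7.2, 2.5]
width: 0.0081
grasp_force: 58.4
```

Run:
```python
from h import *
s=r.state();p=s["eef_pos"];print(p,s["width"],s["grasp_force"],s["contact_force"],s["joint_pos"].round(1))
rd=np.array([.165,.986,0]);a0=np.arctan2(55,75)
w=[]
for t in range(3,34,3):
    a=a0+np.radians(t);dx=.093*(np.cos(a)-np.cos(a0));dz=.093*(np.sin(a)-np.sin(a0));w.append((p+rd*dx+[0,0,dz],s["eef_rot"],1))
plan(w)
```

```text
[0.58442758 0.21455051 0.10498144] 0.008126122065938001 58.422757387161255 [-0.46367722  7.19965621  2.51286675] [  9.8  41.1  89.2   0.2  49.6 -70.8]
xyz [[-0.0, -0.003, -0.0039], [-0.0, -0.0031, -0.0037], [-0.0, -0.0034, -0.0035], [-0.0, -0.0035, -0.0033], [-0.0, -0.0037, -0.0032], [-0.0, -0.0039, -0.003], [-0.0, -0.004, -0.0027], [-0.0, -0.0042, -0.0026]] 
rot [[0.0, 0.0, 0.0], [0.0, 0.0, 0.0], [0.0, 0.0, 0.0], [0.0, 0.0, 0.0], [0.0, 0.0, 0.0], [0.0, 0.0, 0.0], [0.0, 0.0, 0.0], [0.0, 0.0, 0.0]] max 0.0049396356140913875 0.0
xyz [[-0.0, -0.0042, -0.0023], [-0.0, -0.0044, -0.0021], [-0.0, -0.0045, -0.0018]] 
rot [[0.0, 0.0, 0.0], [0.0, 0.0, 0.0], [0.0, 0.0, 0.0]] max 0.004875448697299563 0.0
end [0.5775 0.1731 0.1369]
```

>>> carry_out(xyz=[[0,-0.0015,-0.002],[0,-0.0015,-0.002],[0,-0.003,-0.0037],[0,-0.0034,-0.0035],[0,-0.0035,-0.0033],[0,-0.0037,-0.0032],[0,-0.0039,-0.003],[0,0,0]], rot=[[0,0,0],[0,0,0],[0,0,0],[0,0,0],[0,0,0],[0,0,0],[0,0,0],[0,0,0]], hand=[0.004,0.004,0.004,0.004,0.004,0.004,0.004,0.004])

```text
t: 12.15
eef_pos: [0.581, 0.1946, 0.1259]
eef_rot: [[-0.986, 0.166, 0.002], [0.166, 0.986, 0.005], [-0.001, 0.005, -1.0]]
contact_force: [-0.6, 7.8, 2.3]
width: 0.0077
grasp_force: 58.5
```

Run:
```python
from h import *
s=r.state();print(s["eef_pos"],s["contact_force"],s["width"])
S=viewer.capture("side");T=viewer.capture("top")
cr=lambda I,x,y:cv2.resize(I[y:y+150,x:x+100],(400,600),interpolation=cv2.INTER_CUBIC)
cv2.imwrite("pics/c4.png",np.hstack([cr(S,312,75),cr(T,155,90)]))
```

```text
[0.58103892 0.19456547 0.12587471] [-0.63750138  7.76621469  2.26520943] 0.007680307659634338
```

View pics/c4.png

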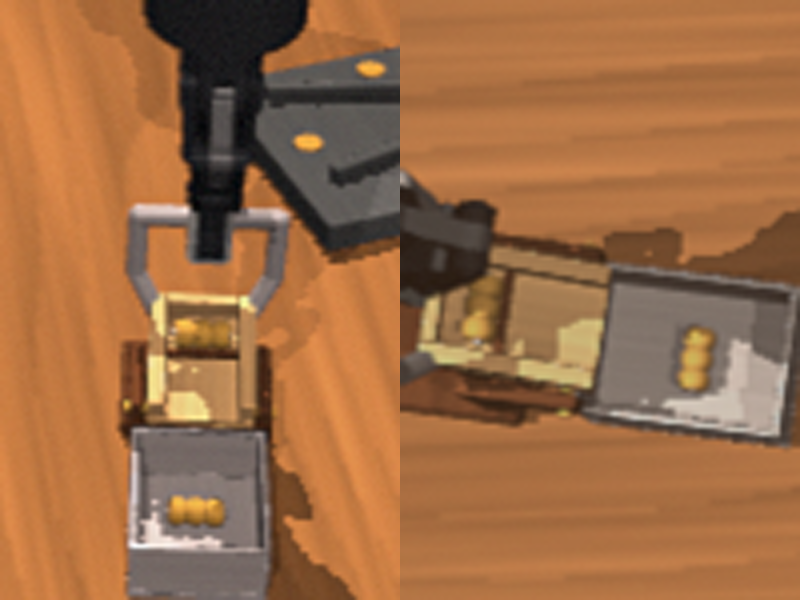

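The front row already lies in the cup, at side (361,202) and top (229,180). The back row stays behind the lip. No more tipping is needed, so I lower the tray by reversing the moves.

>>> carry_out(xyz=[[0,0.002,0.0015],[0,0.0037,0.0032],[0,0.0035,0.0033],[0,0.0034,0.0035],[0,0.0032,0.0037],[0,0.002,0.0025],[0,0.0015,0.002],[0,0.001,0.001]], rot=[[0,0,0],[0,0,0],[0,0,0],[0,0,0],[0,0,0],[0,0,0],[0,0,0],[0,0,0]], hand=[0.004,0.004,0.004,0.004,0.004,0.004,0.004,0.004])

```text
t: 13.25
eef_pos: [0.5844, 0.2142, 0.1057]
eef_rot: [[-0.986, 0.164, 0.002], [0.164, 0.986, 0.003], [-0.002, 0.003, -1.0]]
contact_force: [-1.2, 6.3, 7.1]
width: 0.0078
grasp_force: 59.8
```

>>> carry_out(xyz=[[0,0,0],[0,0,0],[0,0,0],[0,0,0],[0,0,0],[0,0,0],[0,0,0],[0,0,0]], rot=[[0,0,0],[0,0,0],[0,0,0],[0,0,0],[0,0,0],[0,0,0],[0,0,0],[0,0,0]], hand=[0.004,0.008,0.01,0.012,0.015,0.02,0.03,0.04])

```text
t: 14.25
eef_pos: [0.5839, 0.2119, 0.104]
eef_rot: [[-0.986, 0.164, -0.001], [0.164, 0.986, -0.001], [0.001, -0.001, -1.0]]
contact_force: [0.2, -1.3, -0.5]
width: 0.0397
grasp_force: 0.0
```

>>> carry_out(xyz=[[0,0,0],[0,0,-0.01],[0,0,-0.02],[0,0,-0.04],[0,0,-0.05],[0,0,-0.05],[0,0,0],[0,0,0]], rot=[[0,0,0],[0,0,0],[0,0,0],[0,0,0],[0,0,0],[0,0,0],[0,0,0],[0,0,0]], hand=[0.045,0.045,0.045,0.045,0.045,0.045,0.045,0.045])

```text
t: 15.25
eef_pos: [0.5834, 0.2122, 0.2744]
eef_rot: [[-0.986, 0.164, -0.0], [0.164, 0.986, -0.0], [0.0, -0.0, -1.0]]
contact_force: [0.3, 0.6, -0.4]
width: 0.0449
grasp_force: 0.0
```

Run:
```python
from h import *
s=r.state();print(s["eef_pos"],s["contact_force"],s["width"])
S=viewer.capture("side");T=viewer.capture("top")
cr=lambda I,x,y:cv2.resize(I[y:y+150,x:x+100],(400,600),interpolation=cv2.INTER_CUBIC)
cv2.imwrite("pics/c5.png",np.hstack([cr(S,312,75),cr(T,155,90)]))
```

```text
[0.58341946 0.21224543 0.27440719] [ 0.34135743  0.62486684 -0.4350808 ] 0.04491427591207175
```

View pics/c5.png

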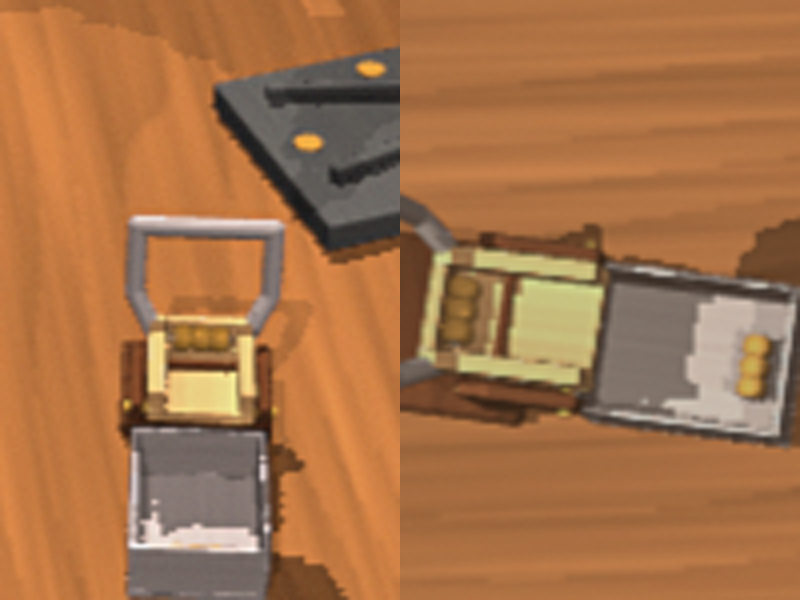

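The tray is down, with the bar back at side (345..382,131). The back row is in its channel and the front row is in the cup at top (244,181). It may still be rolling, so I let it settle and check.

>>> carry_out(xyz=[[0,0,0],[0,0,0],[0,0,0],[0,0,0],[0,0,0],[0,0,0],[0,0,0],[0,0,0]], rot=[[0,0,0],[0,0,0],[0,0,0],[0,0,0],[0,0,0],[0,0,0],[0,0,0],[0,0,0]], hand=[0.045,0.045,0.045,0.045,0.045,0.045,0.045,0.045])

```text
t: 16.35
eef_pos: [0.584, 0.2123, 0.2744]
eef_rot: [[-0.986, 0.164, 0.0], [0.164, 0.986, -0.0], [-0.0, 0.0, -1.0]]
contact_force: [1.0, -0.3, 0.5]
width: 0.0449
grasp_force: 0.0
```

>>> carry_out(xyz=[[0,0,0],[0,0,0],[0,0,0],[0,0,0],[0,0,0],[0,0,0],[0,0,0],[0,0,0]], rot=[[0,0,0],[0,0,0],[0,0,0],[0,0,0],[0,0,0],[0,0,0],[0,0,0],[0,0,0]], hand=[0.045,0.045,0.045,0.045,0.045,0.045,0.045,0.045])

```text
t: 17.35
eef_pos: [0.584, 0.2123, 0.2743]
eef_rot: [[-0.986, 0.164, 0.0], [0.164, 0.986, -0.0], [-0.0, -0.0, -1.0]]
contact_force: [-0.7, 0.1, 0.0]
width: 0.045
grasp_force: 0.0
```

>>> carry_out(xyz=[[0,0,0],[0,0,0],[0,0,0],[0,0,0],[0,0,0],[0,0,0],[0,0,0],[0,0,0]], rot=[[0,0,0],[0,0,0],[0,0,0],[0,0,0],[0,0,0],[0,0,0],[0,0,0],[0,0,0]], hand=[0.045,0.045,0.045,0.045,0.045,0.045,0.045,0.045])

```text
t: 18.35
eef_pos: [0.584, 0.2123, 0.2743]
eef_rot: [[-0.986, 0.164, -0.0], [0.164, 0.986, -0.0], [0.0, -0.0, -1.0]]
contact_force: [0.3, 0.5, 0.8]
width: 0.0449
grasp_force: 0.0
```

Run:
```python
from h import *
for i in range(14):
    T=viewer.capture("top");h=cv2.cvtColor(T[158:203,206:256],cv2.COLOR_BGR2HSV)
    m=(h[...,0]>14)&(h[...,0]<32)&(h[...,1]>120)&(h[...,2]>70);ys,xs=np.nonzero(m)
    print(round(r.state()["t"],2),len(xs),xs.mean().round(2)+206,ys.mean().round(2)+158)
```

```text
18.4 103 242.07999999999998 180.44
18.45 102 242.03 180.46
18.5 104 241.73 180.24
18.55 103 242.07999999999998 180.44
18.6 103 242.07999999999998 180.44
18.65 104 241.73 180.24
18.7 104 241.73 180.24
18.75 103 242.07999999999998 180.44
18.8 102 242.03 180.46
18.85 103 242.07999999999998 180.44
18.9 103 242.07999999999998 180.43
18.95 103 242.07999999999998 180.44
19.0 102 242.03 180.46
19.05 103 242.07999999999998 180.44
```

The front row is at rest, so I hand in.

```bash
python3 -c "
from workcell import r
print(r.close_job())"
```

```text
the job is handed in; nothing more can be done
None
```

I handed the job in at about 19 s; the last pictures show the front row at rest in the cup, the back row behind its lip, and the tray back on its stand and released, but no verdict came back.

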